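# Dock the bolt bin and run down its wing nut

### The arm

A 6-joint arm with a two-finger parallel gripper is mounted at the origin on the work surface. World frame = base frame: x ahead of the robot, y to its left, z up, the work surface at z = 0. Lengths are in m, angles in rad, forces in N, time in s.
With the tool pointing down it reaches from about 0.325 to 0.9 m from the base axis. Payload 6.1 kg.
Tool frame: the origin (TCP) lies midway between the tips of the shut fingers; the grasp point (between the pads) lies 19 mm behind it; z points along the fingers, y is the line along which they close (so a half turn about z gives the same grasp; the last joint's range is limited). The gripper opens to 85 mm and grips with 20 to 120 N. Pads are 22 mm wide; open, the fingers measure 114 mm over their backs; the gripper's body (76 mm by 85 mm) begins 54 mm behind the grasp point. The pads swing forward as they close: fully open they stand 13 mm farther back than shut.
Start: joints at [1.023, 0.22, 1.526, -0, 1.395, -0.126], TCP at [0.256, 0.57, 0.231] pointing down, gripper open.
Joint ranges: [-2.98, 2.98], [-0.91, 2.08], [0.09, 2.57], [-1.24, 4.39], [0.2, 2.65], [-2.68, 2.68]. Speed limits (rad/s): [2.57, 2.57, 3.01, 3.14, 3.14, 3.14].

### API

Orientations are given as [roll, pitch, yaw] about the fixed x, y, z axes, in that order (R = Rz(yaw) Ry(pitch) Rx(roll)).
In Python, from plant import movep, move_l, set_joints, gripper_to, hold, inverse_kinematics, observe, get_image, get_calibration, Unreachable, job_done gives the robot as it stands. Calls block until the motion is done:
- movep(position, orientation): joint-space move of the TCP to a pose.
- move_l(position, feed=0.15, rotation=None, max_force=None): straight line of the TCP; rotation=None keeps the orientation; feed is the mean speed in m/s. With max_force (N) it stops when the force on the tool has changed by that much, and returns True; else False.
- set_joints(angles): joint-space move.
- gripper_to(opening, f_grip=None): finger opening in m; f_grip is the grip in N (None keeps the last); returns when the fingers have stopped.
- hold(seconds).
- inverse_kinematics(position, orientation): joint angles nearest the present ones, or None.
- observe(): the state.
- get_image(name): name is "scene" or "top" or "wrist"; returns (picture, depth): 384x512x3 uint8, red, green, blue; 384x512 float32, m along the optical axis (not along the pixel's ray), 0 where there is no reading.
- get_calibration(name): a dict with "intrinsics" (3x3 intrinsics, pixels), "dist_coeffs" ([k1, k2, p1, p2, k3] as OpenCV has them; the pictures are not rectified), "world_from_camera" (4x4, takes a point from camera to world coordinates). Camera axes: x right, y down, z forward; pixel columns grow to the right and rows downward; lengths in m; the calibration is good to about 2 mm. A picture is of the moment at which its call begins: read the wrist's pose just before it. get_calibration takes no time and is no camera call; for the wrist camera it gives the pose at the moment of the call.
A pose or a line that the arm cannot do raises Unreachable and nothing moves.
- job_done(): hands the job in; it is judged then, once.
The state is a dict: "time_s": time; "q": joint angles; "joint_velocities": joint speeds; "joint_torque": joint torques, N m; "eef_pos": TCP position; "tcp_rot": TCP orientation; "ft_force": force on the tool from outside, world axes, zero at the start; "torque": the same for the moment, N m; "opening": finger opening in m; "grasp_force": force on a finger pad.
Only numpy, scipy, OpenCV 4.12 (cv2) and the standard library are available. Lean on these libraries where they do the work, as an engineer would, in place of code of your own. Each camera call takes 0.05 s, during which the arm holds its last target. There are 200 camera calls.

### The job

Push the green bolt bin back along its lane until it sits against the yellow stop of the docking station, without lifting it. Then, using fingertips only and never taking hold of the nut, push the brass wing nut's wings round clockwise (seen from above), stroke after stroke, until the nut comes up snug at the end of its thread and the clamp toe bears on the bin's rim; do not force it beyond that. Leave all the other things where they are, and finish clear of everything.

Things in the scene. Friction and masses are not known exactly. Their poses are not given: they have to be found in the camera images.
- dock: Docking station fixed to the bench: grey base plate 260 x 235 mm, 6 mm thick (own x -120 to +140, y -60 to +175 mm). Origin on the axis of its upright stud (20 mm diameter) at bench level; z up. The bin's lane runs along +x (away from the robot), centred at y = +113 mm, 106 mm wide between guides 18 mm high, open at the -x end, closed by a yellow stop.
- bin_stop (a point): Top middle of the yellow stop's face that the bin comes up against: dock x = +115, y = +113 mm, 42 mm above the bench.
- guard_mid (a point): Top middle of the yellow guard rod (6 mm thick, top 120 mm above the bench) that bridges over the far half of the nut along dock x = +24 mm, y -45 to +45 mm, then bends back to two legs at x = +65, y = -35 and +35 mm. It keeps a finger from following a wing beyond about dock x = +10 mm.
- green_bin: Loose green bin of bolts, 130 long (x) x 100 wide (y) x 50 mm high, walls 6 mm, about 0.6 kg. Origin: centre of its underside; axes as the dock's; the paper label is on its front (-x) face. It stands on the base plate in the lane, 40 to 75 mm short of home. Home: back face against the stop, origin at dock x = +50, y = +113, z = +6 mm.
- clamp: Dark steel clamp toe, a bar 26 x 100 x 8 mm on the stud, reaching over the bin's rim (dock y -15 to +85 mm). Origin on the stud axis at its underside, 61 mm above the bench at nut angle 0. It carries the wing nut and sinks with it, 0.64 mm per rad, without turning; the bin slides freely below it until the nut is almost home.
- wing_nut (a joint): Brass wing nut's angle, rad: 0 raised, growing clockwise seen from above; hard end at 8. Starts at 0 to 3. Three upright wings 120 degrees apart, 6 mm thick, from the hub (radius 16) to radius 44 mm, 17 to 43 mm above the clamp's origin (tops 104 mm above the bench at 0, 99 at 8). At 0 one wing points along dock -x. Turns easily (0.05 N m, about 2 N at a wing), stays where left.
- wing_tip (a point): Outer end of the wing that points along the dock's -x when the joint reads 0, at mid height of the wing, 44 mm from the stud axis.
- stud_top (a point): Centre of the stud's top end, on the axis of the nut, 112 mm above the bench.
- spare_nut: Bystander: loose steel hexagon nut, 30 mm across, 16 mm high, lying on the dock's base plate in front of the stud. Origin under its centre.
- big_washer: Bystander: loose flat steel washer, 48 mm across, 5 mm thick, lying on the dock's base plate beyond the stud. Origin under its centre.
- rusty_bin: Bystander: loose rust-brown bin of bolts, same size as the green one. Origin under its centre.
- carton: Bystander: loose cardboard box 100 x 70 x 55 mm. Origin under its centre.
- oil_bottle: Bystander: loose yellow bottle, 52 mm across, 130 mm high. Origin under its centre.
- screwdriver: Bystander: loose screwdriver lying on the bench.
- wrench: Bystander: loose open wrench lying on the bench.
Mind the look-alikes: they are no part of the job. What is shaped like the green_bin but blue is not meant.

How it is judged:
By the outcome, as a careful person would: the job done as asked, in the order asked, and still so for the second after the job is handed in, with the robot touching nothing.
It also fails if it takes over 59 s, if anything falls off the work surface, if the arm or the gripper's body presses on something with over 40 N, if the wrist force passes 120 N, or if a joint passes its speed limit or range.

## Working session

There is one attempt and no reset: what is moved stays moved. The work goes in short steps, each a Python script; the robot and the scene stay as the last script left them, time stands still between calls to the robot, and variables do not carry over. Pictures are saved under pics/ and viewed, at most 10 in all, crops included, and the job is handed in when it is done.

```bash
ls; mkdir -p pics
python3 - <<'E'
from plant import *
import cv2,numpy as np
s=observe();print(s['time_s'],s['eef_pos'],s['tcp_rot'],s['ft_force'])
for n in ("top","scene"):
    im,d=get_image(n);cv2.imwrite(f'pics/{n}0.png',cv2.resize(im[:,:,::-1],(800,600)));np.savez(f'{n}0.npz',im=im,d=d)
    c=get_calibration(n);print(n,c)
E
```

```text
pics
0.0 [0.2555631  0.56971664 0.23023135] [-3.13971302e+00 -2.45416778e-04  2.71981502e+00] [-0.19816792 -0.31071611  0.23479555]
top {'intrinsics': array([[485.20699727,   0.        , 254.47821434],
       [  0.        , 485.20699727, 187.24144144],
       [  0.        ,   0.        ,   1.        ]]), 'dist_coeffs': array([0.03890782, 0.        , 0.        , 0.        , 0.        ]), 'world_from_camera': array([[-2.09574970e-03, -9.95944941e-01,  8.99404400e-02,
         3.65253989e-01],
       [-9.99990739e-01,  1.74915849e-03, -3.93221051e-03,
         6.91489851e-02],
       [ 3.75894508e-03, -8.99478480e-02, -9.95939383e-01,
         1.76325794e+00],
       [ 0.00000000e+00,  0.00000000e+00,  0.00000000e+00,
         1.00000000e+00]])}
scene {'intrinsics': array([[382.86501809,   0.        , 258.08460563],
       [  0.        , 382.86501809, 186.97494167],
       [  0.        ,   0.        ,   1.        ]]), 'dist_coeffs': array([-0.01260283,  0.        ,  0.        ,  0.        ,  0.        ]), 'world_from_camera': array([[-0.765121  ,  0.35857132, -0.53480508,  1.18312249],
       [ 0.64387102,  0.42030908, -0.63935154,  0.84430755],
       [-0.0044697 , -0.83352678, -0.55246098,  0.80259383],
       [ 0.        ,  0.        ,  0.        ,  1.        ]])}
```

View pics/top0.png

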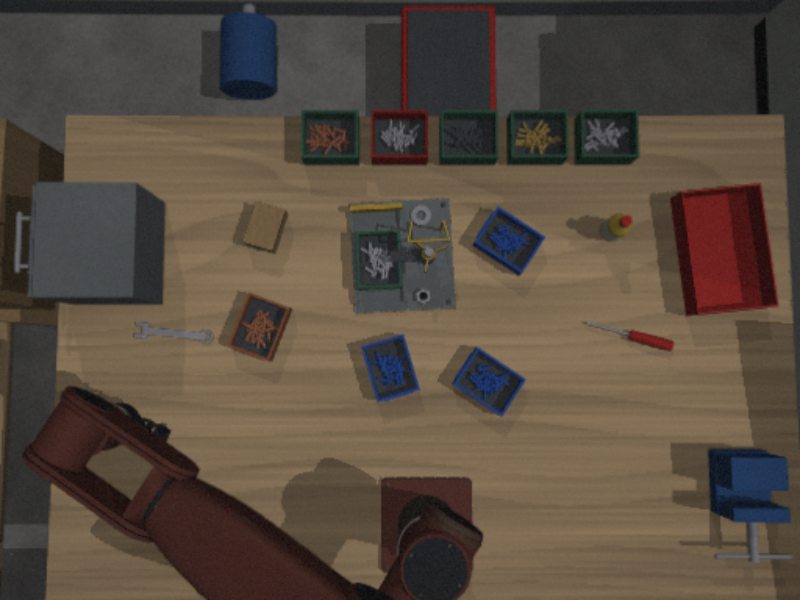

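View pics/scene0.png

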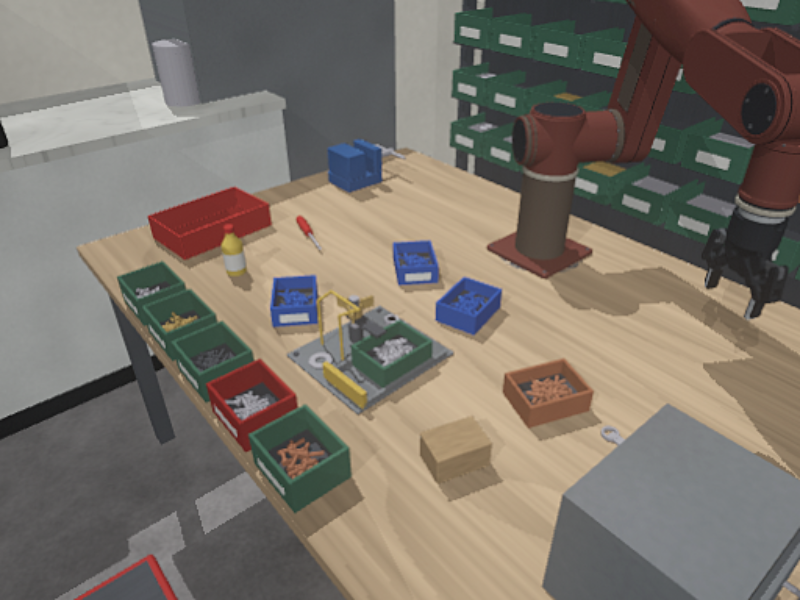

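The green bin standing in the dock lane (top view, 378,260) has the yellow stop behind it at (375,208). The other green bins, at (330,137), (468,137), (538,137) and (605,137), stand in a row off the dock at the bench edge. The blue ones are look-alikes at (388,367), (488,380) and (508,240). The stud is at about (428,252). Next I'll measure from closer with the wrist camera.

```bash
cat > h.py <<'E'
from plant import *
import cv2,numpy as np
def ray(c,px):
    u=cv2.undistortPoints(np.array([[px]],float),c['intrinsics'],c['dist_coeffs'])[0,0]
    T=c['world_from_camera'];return T[:3,3],T[:3,:3]@np.array([u[0],u[1],1.])
def at_z(c,px,z):
    o,d=ray(c,px);return o+d*(z-o[2])/d[2]
def proj(c,P):
    T=np.linalg.inv(c['world_from_camera']);P=np.atleast_2d(P)
    r=cv2.Rodrigues(T[:3,:3])[0]
    return cv2.projectPoints(P.astype(float),r,T[:3,3],c['intrinsics'],c['dist_coeffs'])[0][:,0]
E
python3 - <<'E'
from h import *
c=get_calibration('top')
for n,p,z in [('stud',(428,251),.112),('BR',(455,310),.006),('BL',(355,313),.006),('TR',(449,198),.006),('binFL',(361,290),.056),('binFR',(401,289),.056)]:
    print(n,at_z(c,np.array(p)*.64,z))
w=get_calibration('wrist');s=observe()
from scipy.spatial.transform import Rotation as R
T=np.eye(4);T[:3,:3]=R.from_euler('xyz',s['tcp_rot']).as_matrix();T[:3,3]=s['eef_pos']
print(np.round(np.linalg.inv(T)@w['world_from_camera'],3),w['intrinsics'][0])
print(inverse_kinematics([.55,.03,.35],[np.pi,0,0]),inverse_kinematics([.55,.03,.35],[np.pi,0,np.pi/2]),inverse_kinematics([.55,.03,.35],[np.pi,0,-np.pi/2]),inverse_kinematics([.55,.03,.35],[np.pi,0,np.pi]))
E
```

```text
stud [ 0.60597768 -0.00432599  0.112     ]
BR [ 0.4830532  -0.07096978  0.006     ]
BL [0.47650113 0.16122989 0.006     ]
TR [ 0.74711072 -0.05912825  0.006     ]
binFL [0.52539994 0.14520559 0.056     ]
binFR [0.52751476 0.05475043 0.056     ]
[[-0.001 -0.966 -0.26   0.066]
 [ 1.    -0.001  0.001  0.001]
 [-0.001 -0.26   0.966 -0.143]
 [ 0.     0.     0.     1.   ]] [328.55612297   0.         255.60044648]
[-8.86942839e-02 -8.87167827e-03  1.55483427e+00 -4.44089210e-16
  1.59563007e+00  1.48210204e+00] [-0.08869428 -0.00887168  1.55483427  0.          1.59563007 -0.08869428] None [-0.08869428 -0.00887168  1.55483427  0.          1.59563007 -1.65949061]
```

Run:
```python
from h import *
gripper_to(0.0)
movep([.62,.04,.23],[np.pi,0,0])
c=get_calibration('wrist')
im,d=get_image('wrist');np.savez('w0.npz',im=im,d=d,**c)
cv2.imwrite('pics/w0.png',cv2.resize(im[:,:,::-1],(800,600),interpolation=cv2.INTER_CUBIC))
s=observe();print(s['time_s'],s['eef_pos'],s['tcp_rot'],s['opening'])
```

```text
3.2083 [0.61992888 0.04093282 0.23002055] [-3.14140658e+00 -3.52453246e-05  1.63730659e-03] 9.16335036563242e-05
```

View pics/w0.png

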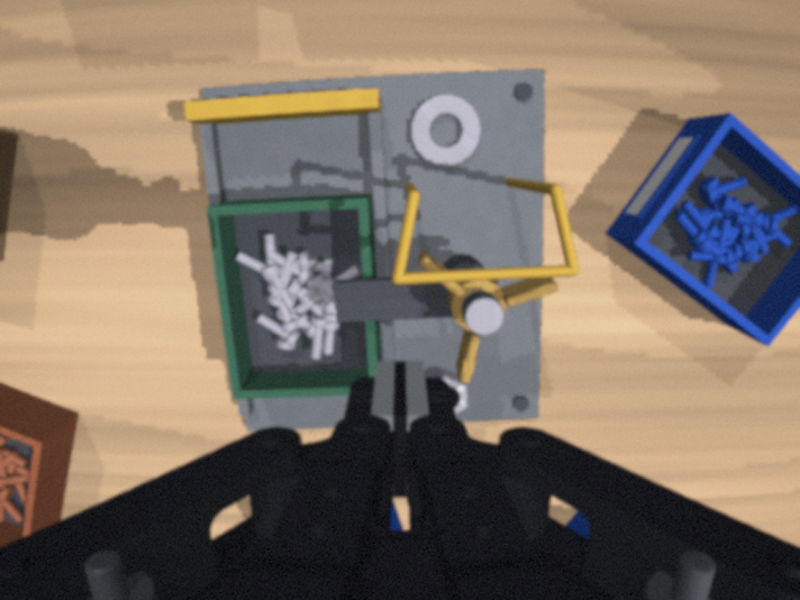

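The wrist picture (800x600) shows the dock's plate corners at about (545,70), (538,418) and (200,90). The stud top is at (486,314) and the guard bar ends at (397,280) and (578,268). The wing tips are at (466,380), (553,287) and (425,258). The green bin's rim corners are at (210,208), (371,197), (377,383) and (240,397).

```bash
cat >> h.py <<'E'
from scipy.optimize import least_squares
def D(p,P):
    P=np.atleast_2d(P).astype(float);c,s=np.cos(p[2]),np.sin(p[2])
    return np.c_[p[0]+c*P[:,0]-s*P[:,1],p[1]+s*P[:,0]+c*P[:,1],P[:,2]]
E
python3 - <<'E'
from h import *
w=dict(np.load('w0.npz'));c=w
K=.64
pts=[((545,69),(.140,-.06,.006)),((538,418),(-.12,-.06,.006)),((245,430),(-.12,.175,.006)),((486,314),(0,0,.112)),((398,280),(.024,.045,.117)),((577,268),(.024,-.045,.117)),((380,93),(.115,.06,.042))]
U=np.array([a for a,_ in pts])*K;X=np.array([b for _,b in pts])
f=lambda p:(proj(c,D(p,X))-U).ravel()
r=least_squares(f,[.606,0,.04],x_scale=[.1,.1,.1],loss='soft_l1');print(r.x,np.round(f(r.x).reshape(-1,2)/K,1).tolist())
p=r.x
ci,si=np.cos(p[2]),np.sin(p[2])
def todock(P):
    d=P-np.array([p[0],p[1],0]);return np.array([ci*d[0]+si*d[1],-si*d[0]+ci*d[1],d[2]])
for px in [(466,380),(553,287),(425,258)]:
    for z in (.103,):
        q=todock(at_z(c,np.array(px)*K,z));print('tip',q,np.degrees(np.arctan2(q[1],-q[0])),np.hypot(*q[:2]))
for px in [(210,208),(371,197),(377,383),(240,397)]:
    print('bin',todock(at_z(c,np.array(px)*K,.056)))
im=cv2.resize(w['im'][:,:,::-1],None,fx=4,fy=4,interpolation=cv2.INTER_CUBIC)[600:1280,960:1540]
cv2.imwrite('pics/crop.png',im[:600,:])
# depth of stud top & wings, clamp
for px in [(486,314),(466,370),(535,291),(420,300),(395,300),(350,300),(300,370)]:
    u=(np.array(px)*K).astype(int);z=np.median(w['d'][u[1]-1:u[1]+2,u[0]-1:u[0]+2]);o,dd=ray(c,np.array(px)*K);print(px,np.round(todock(o+dd*z),4))
np.save('dock.npy',p)
E
```

```text
[ 0.60859057 -0.00366472  0.04099233] [[2.9, -0.9], [0.3, -0.4], [0.9, -2.3], [-0.2, 0.7], [1.5, -4.2], [-2.6, 1.3], [-10.6, 13.4]]
tip [-0.04126153  0.00965052  0.103     ] 13.164080661280858 0.04237507090688324
tip [ 0.01152058 -0.03830053  0.103     ] -106.74098592604112 0.03999568315069564
tip [0.03015942 0.03116946 0.103     ] 134.05646050865892 0.043371946932624326
bin [0.05869662 0.16135226 0.056     ]
bin [0.06059855 0.06102455 0.056     ]
bin [-0.06201731  0.06369243  0.056     ]
bin [-0.06924544  0.15801116  0.056     ]
(486, 314) [0.0006 0.     0.1127]
(466, 370) [-0.0343  0.0099  0.1049]
(535, 291) [ 0.01   -0.0281  0.1042]
(420, 300) [-0.0019  0.0336  0.0696]
(395, 300) [-0.0013  0.0489  0.0696]
(350, 300) [-0.0002  0.0764  0.0696]
(300, 370) [-0.0631  0.1215  0.0258]
```

View pics/crop.png

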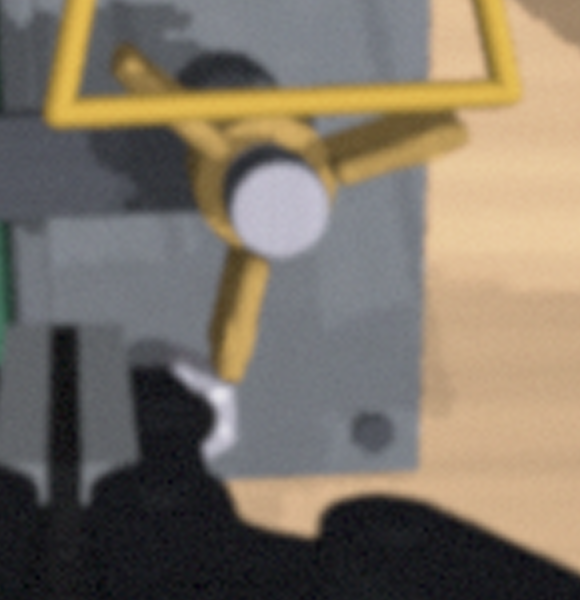

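```bash
cat >> h.py <<'E'
p=np.load('dock.npy')
def W(x,y,z): return D(p,[x,y,z])[0].tolist()
E
python3 - <<'E'
from h import *
w=dict(np.load('w0.npz'));d=w['d']
# gripper outline in tool frame (tool at .62,.041,.230 yaw 0, roll pi)
v,u=np.nonzero((d>0)&(d<.2))
n=cv2.undistortPoints(np.c_[u,v].astype(float)[:,None],w['intrinsics'],w['dist_coeffs'])[:,0]
T=w['world_from_camera'];P=(np.c_[n,np.ones(len(n))]*d[v,u][:,None])@T[:3,:3].T+T[:3,3]-[.62,.041,.23]
for z in np.arange(-.005,.09,.01):
    m=(P[:,2]>=z)&(P[:,2]<z+.01)
    if m.sum()>3: print(round(z,3),m.sum(),'x',np.round(np.percentile(P[m,0],[1,99]),4),'y',np.round(np.percentile(P[m,1],[1,99]),4))
R0=[np.pi,0,p[2]]
gripper_to(.05)
movep(W(-.115,.113,.15),R0)
move_l(W(-.115,.113,.028),feed=.15)
hit=move_l(W(-.018,.113,.028),feed=.05,max_force=12)
s=observe();e=s['eef_pos']-np.r_[p[:2],0];c,sn=np.cos(p[2]),np.sin(p[2])
print(hit,s['time_s'],'dock',c*e[0]+sn*e[1],-sn*e[0]+c*e[1],s['eef_pos'],s['ft_force'])
E
```

```text
-0.005 20 x [0.0105 0.0112] y [-0.0049  0.0059]
0.005 433 x [0.0068 0.0118] y [-0.0119  0.0142]
0.015 649 x [0.007  0.0118] y [-0.0121  0.0145]
0.025 614 x [0.0071 0.0122] y [-0.0122  0.0145]
0.035 1170 x [-0.0102  0.0141] y [-0.0184  0.0207]
0.045 3729 x [-0.0077  0.0143] y [-0.0331  0.0351]
0.055 6254 x [-0.0078  0.0132] y [-0.0396  0.0416]
0.065 7827 x [-0.0065  0.018 ] y [-0.0475  0.0492]
0.075 11331 x [-0.0029  0.0182] y [-0.0549  0.0569]
0.085 10328 x [0.0056 0.02  ] y [-0.0545  0.0567]
True 6.975 dock -0.028875917039484715 0.1127913803626921 [0.57511662 0.10784855 0.02692136] [-0.08038451  0.08139607  0.28921883]
```

Run:
```python
from h import *
move_l(W(-.06,.113,.028),feed=.1)
move_l(W(-.09,.113,.15),feed=.2)
gripper_to(0.)
movep(W(-.10,.05,.22),[np.pi,0,np.pi+p[2]])
c=get_calibration('wrist')
im,d=get_image('wrist');np.savez('w1.npz',im=im,d=d,**c)
cv2.imwrite('pics/w1.png',cv2.resize(im[:,:,::-1],(800,600),interpolation=cv2.INTER_CUBIC))
s=observe();print(s['time_s'],s['eef_pos'],s['q'],s['opening'])
```

```text
11.525 [0.50657638 0.04224623 0.21991911] [-7.20483948e-02 -5.23953416e-02  1.83871106e+00  9.43164922e-06
  1.35541518e+00 -1.68364484e+00] 2.6750580910052056e-05
```

View pics/w1.png

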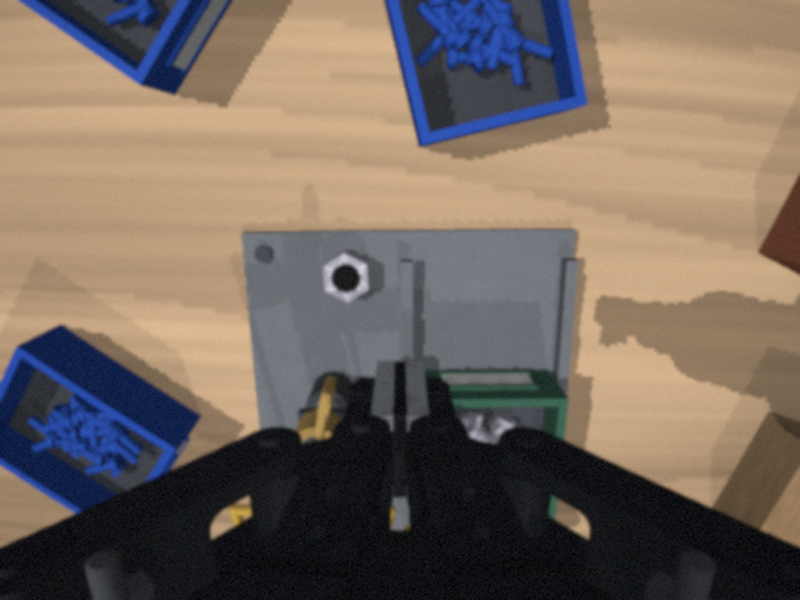

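The wrist view shows the plate's front corners at (243,232) and (577,230), and the bin's front face at rows 370–400. The fingers hide the stop, so I'll check the gap in enlarged crops from the scene and top cameras.

Run:
```python
from h import *
w=dict(np.load('w1.npz'))
print('corners proj',proj(w,D(p,[(-.12,-.06,.006),(-.12,.175,.006),(-.015,.063,.056),(-.015,.163,.056)]))/.64)
out=[]
for n,c0 in (('scene',(.43,.62)),('top',(.505,.43))):
    im,d=get_image(n);c=get_calibration(n);np.savez(n+'1.npz',im=im,d=d,**c)
    u=proj(c,D(p,[.06,.06,.05]))[0].astype(int);print(n,u,'origin',u-[50,38])
    a=im[u[1]-38:u[1]+38,u[0]-50:u[0]+50,::-1];out.append(cv2.resize(a,None,fx=4,fy=8/2,interpolation=cv2.INTER_CUBIC))
cv2.imwrite('pics/st.png',np.hstack(out));print(observe()['time_s'])
```

```text
corners proj [[240.5573523  231.77981132]
 [574.65511444 231.47100456]
 [417.12156753 400.83195361]
 [567.62409677 399.57720581]]
scene [223 222] origin [173 184]
top [255 146] origin [205 108]
11.625
```

View pics/st.png

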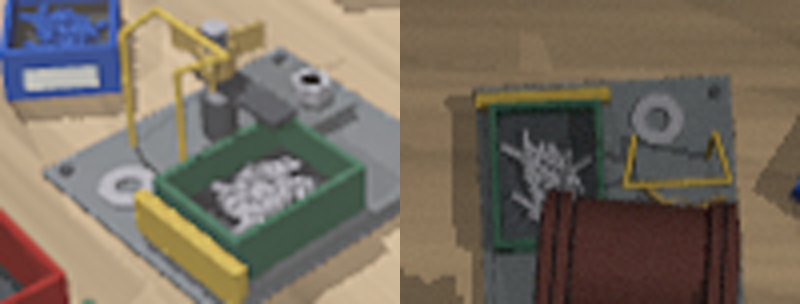

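The bin is flush against the yellow stop in both views. Now stroke 1.

```bash
cat >> h.py <<'E'
OFF=.015
def fp(deg,z,r=.033,back=0.):
    t=np.radians(deg);q=r*np.array([-np.cos(t),np.sin(t)])-(OFF+back)*np.array([np.sin(t),np.cos(t)])
    return W(q[0],q[1],z),[np.pi,0,np.pi+p[2]-t]
def stroke(a,b,z,fmax=8,feed=.035,step=14):
    for t in np.linspace(a,b,max(1,int(np.ceil((b-a)/step)))+1)[1:]:
        P,r=fp(t,z)
        if move_l(P,feed=feed,rotation=r,max_force=fmax):
            return t,True
    return b,False
def now():
    s=observe();e=s['eef_pos']-np.r_[p[:2],0];c,sn=np.cos(p[2]),np.sin(p[2])
    yaw=s['tcp_rot'][2];th=np.degrees((np.pi+p[2]-yaw+np.pi)%(2*np.pi)-np.pi)
    return f"t={s['time_s']:.2f} th={th:.1f} dock={c*e[0]+sn*e[1]:.4f},{-sn*e[0]+c*e[1]:.4f},{e[2]:.4f} F={np.round(s['ft_force'],1)} q6={s['q'][5]:.2f}"
E
python3 - <<'E'
from h import *
for t in (-48,-42,85): print(t,np.round(inverse_kinematics(*fp(t,.09)),2))
P,r=fp(3,.13);movep(P,r)
move_l(fp(3,.091)[0],feed=.1)
print(now())
print(stroke(3,85,.091),now())
P,r=fp(81,.091);move_l(P,feed=.03)
move_l(P[:2]+[.13],feed=.12)
P,r=fp(-47,.15);move_l(P,feed=.045,rotation=r)
c=get_calibration('wrist')
im,d=get_image('wrist');np.savez('w2.npz',im=im,d=d,**c)
cv2.imwrite('pics/w2.png',cv2.resize(im[:,:,::-1],(800,600),interpolation=cv2.INTER_CUBIC))
print(now())
E
```

```text
-48 [-0.2   0.3   1.71  0.    1.13 -2.65]
-42 [-0.19  0.29  1.72  0.    1.13 -2.54]
85 [-0.09  0.28  1.74  0.    1.13 -0.22]
t=12.74 th=3.0 dock=-0.0336,-0.0129,0.0916 F=[ 0.1 -0.4  1.1] q6=-1.73
(85, False) t=15.14 th=84.7 dock=-0.0180,0.0315,0.0909 F=[-1.   0.2 -0.7] q6=-0.22
t=18.37 th=-47.0 dock=-0.0116,-0.0343,0.1499 F=[-0.   0.1 -0.1] q6=-2.63
```

View pics/w2.png

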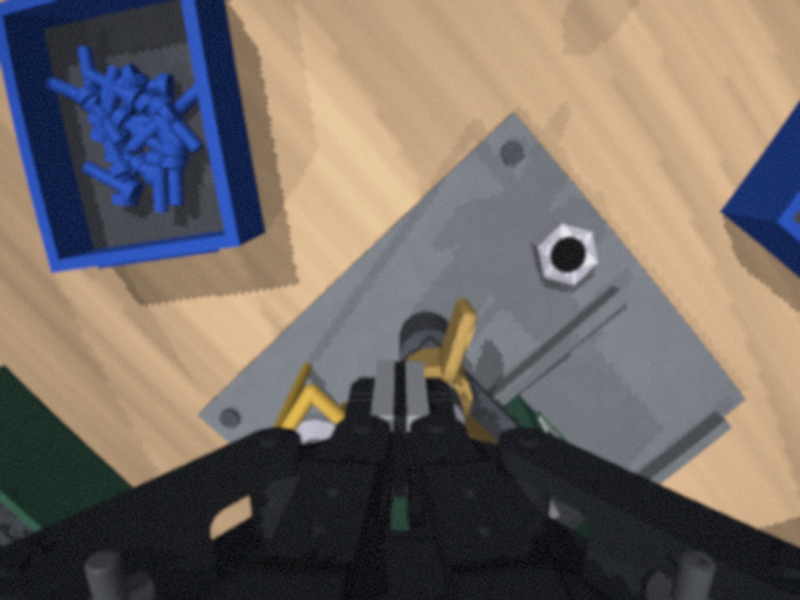

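The wing now on the near side ends at about (464,302), just ahead of the fingers. The fingertips are at (400,370).

Run:
```python
from h import *
w=dict(np.load('w2.npz'))
for px in [(464,303),(472,306),(457,303)]:
    q=at_z(w,np.array(px)*.64,.102)-np.r_[p[:2],0];c,s=np.cos(p[2]),np.sin(p[2]);x,y=c*q[0]+s*q[1],-s*q[0]+c*q[1]
    print(x,y,np.hypot(x,y),np.degrees(np.arctan2(y,-x)))
```

```text
-0.03868745491401795 -0.02600477397691303 0.04661509881266482 -33.908042305469884
-0.04016578989999725 -0.022970394675249153 0.046270181648956556 -29.764787124506277
-0.03670418110074506 -0.027860044760756597 0.046080136765722084 -37.20005441612849
```

```bash
cat >> h.py <<'E'
def cycle(z):
    P,r=fp(-45,z+.025);move_l(P,feed=.05,rotation=r)
    move_l(fp(-45,z)[0],feed=.1);a=now()
    res=stroke(-45,85,z);print(res,a,'|',now())
    if res[1]: return True
    P,r=fp(81,z);move_l(P,feed=.03)
    move_l(P[:2]+[.13],feed=.12)
    P,r=fp(-45,.13);move_l(P,feed=.045,rotation=r)
E
python3 - <<'E'
from h import *
for z in (.091,.090,.0885):
    if cycle(z): print('contact');break
print(now())
c=get_calibration('wrist')
im,d=get_image('wrist');np.savez('w3.npz',im=im,d=d,**c)
cv2.imwrite('pics/w3.png',cv2.resize(im[:,:,::-1],(800,600),interpolation=cv2.INTER_CUBIC))
E
```

```text
(85, False) t=19.60 th=-45.0 dock=-0.0133,-0.0338,0.0904 F=[ 0.  -0.7  0.7] q6=-2.59 | t=23.43 th=84.7 dock=-0.0179,0.0315,0.0910 F=[-0.8 -1.1  0.1] q6=-0.22
(85, False) t=27.43 th=-45.0 dock=-0.0133,-0.0338,0.0893 F=[ 0.2 -0.2 -0.5] q6=-2.59 | t=31.26 th=84.7 dock=-0.0179,0.0315,0.0900 F=[-0.7  0.6 -0.2] q6=-0.22
(85, False) t=35.29 th=-45.0 dock=-0.0133,-0.0338,0.0879 F=[-0.8 -0.4  0.3] q6=-2.59 | t=39.12 th=84.7 dock=-0.0179,0.0315,0.0884 F=[ 0.1 -0.1 -0.5] q6=-0.22
t=42.28 th=-45.0 dock=-0.0128,-0.0339,0.1299 F=[ 0.9 -0.1 -0.7] q6=-2.59
```

View pics/w3.png

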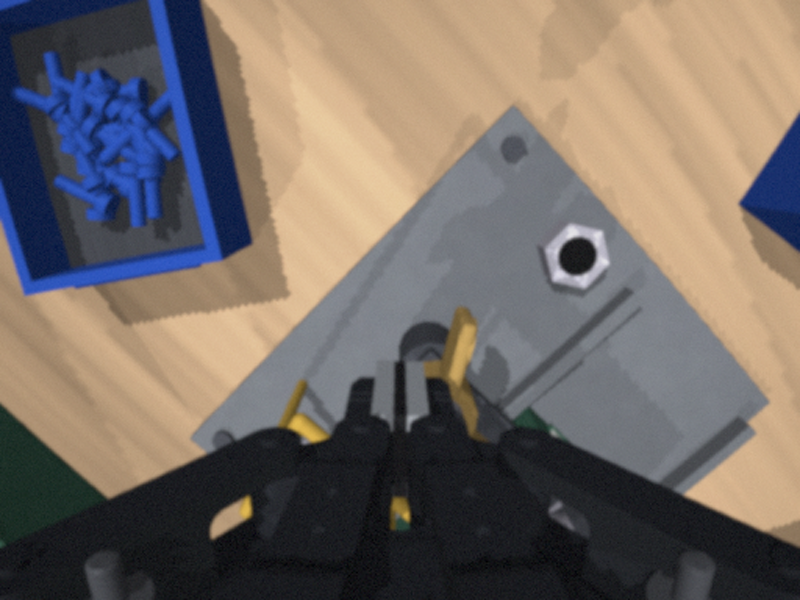

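The near wing tip is at (463,310), about -35°, so roughly 13° are left. This is the final short stroke, with a force stop.

Run:
```python
from h import *
z=.087
move_l(fp(-45,z)[0],feed=.1)
P,r=fp(-37,z);move_l(P,feed=.03,rotation=r)
P,r=fp(-8,z);hit=move_l(P,feed=.015,rotation=r,max_force=8)
print(hit,now())
s=observe();th=float(now().split('th=')[1].split()[0])
P,r=fp(th-10,z);move_l(P,feed=.03);print(now())
move_l(P[:2]+[.16],feed=.12)
movep(W(-.02,-.05,.24),[np.pi,0,p[2]])
c=get_calibration('wrist')
im,d=get_image('wrist');np.savez('w4.npz',im=im,d=d,**c)
cv2.imwrite('pics/w4.png',cv2.resize(im[:,:,::-1],(800,600),interpolation=cv2.INTER_CUBIC))
print(now())
```

```text
True t=43.95 th=-21.7 dock=-0.0239,-0.0275,0.0870 F=[ 1.3 -2.9  0.4] q6=-2.18
t=44.29 th=-21.8 dock=-0.0202,-0.0301,0.0868 F=[-0.4  0.2  0.1] q6=-2.18
t=48.02 th=180.0 dock=-0.0200,-0.0500,0.2399 F=[-0.9 -0.9  0.6] q6=1.30
```

View pics/w4.png

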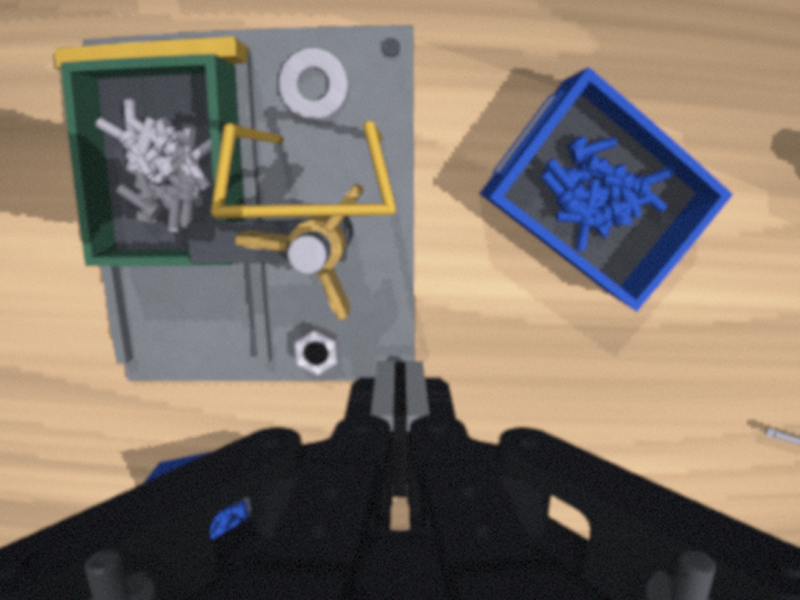

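The nut came up hard at -21.7°, against -21.6° expected for 8 rad. The bin is against the stop with the toe on its rim, the other things are undisturbed, and the arm is clear.

```bash
python3 -c "
from plant import *
print(job_done())"
```

```text
the job is handed in; nothing more can be done
None
```

The job is handed in: the green bin is against the yellow stop, and the wing nut was pushed clockwise to its snug end (about 8 rad by finger position, stopping at the 8 N force limit). The clamp toe is over the bin's rim, nothing else on or beside the dock appears to have moved, and the arm is clear, at about 48 s of the 59 s allowed.

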